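# Spring the push-to-open door of a worktop spice cupboard and swing it wide

### The job

Open the right-hand door of the small handle-less cupboard on the worktop so that the spices can be reached, with the fingers only and without grasping or lifting anything. First push the food tin that stands in front of it along the worktop, upright, to where the door cannot touch it as it swings; then press the door in near its free edge and let go, so that its catch springs it ajar by itself; then put a fingertip behind its edge and push it wide open, square to the cupboard's front. Leave the left-hand door shut and everything else where it stands.

Things in the scene. Friction and masses are not known exactly. Their poses are not given: they have to be found in the camera images.
- cupboard: Low white cupboard fixed on the worktop, two flat maple doors, no handles: 370 wide (its y), 222 high. Origin on the worktop under its middle; its -x points out of the front to the robot, +y to the robot's left. Shut doors: front faces at x = -94, backs at x = -78, z = 14 to 220; carcass from x = -70 (a gap of 8 behind the doors) to x = +85. Only flat things under 20 high lie on its top.
- right_door (a joint): The door to open: angle (rad) on its hinge, 0 shut, positive opening towards the robot, 1.57 square to the front, stop at 1.66. A touch latch holds it shut; pushed in 5 mm near the free edge (past -0.03, some 3 to 5 N; stop at -0.04; a mere touch is not enough) it lets go, and with the finger away a spring drives it out to about 0.4 in a second. Then it swings freely, lightly damped, and stays where left.
- right_door_hinge (a point): Point on the right door's hinge axis, at the right-hand end of the cupboard (cupboard frame x = -78, y = -185), 180 above the worktop; fixed. The door is 183.5 wide and 16 thick and sweeps up to 184 from this axis; its back face passes through the axis.
- right_door_edge (a point): Point on the front face of the right door, 25 from its free edge (158 from the hinge axis), 180 above the worktop (40 below the door's top edge); moves with the door. A good place to press. The free edge is at the cupboard's middle.
- left_door (a joint): The other, mirror-image door with the same kind of catch; angle (rad), 0 shut. To be left shut.
- tin_center (a point): Centre, half-way up, of the small round food tin standing in front of the right-hand door: 58 across, 72 high, 0.13 to 0.24 kg. It is to be pushed aside, low down, never lifted.
- tumbler: Clear glass tumbler, 76 across, 91 high, at the right of the cupboard; origin under its middle. Bystander.
- scissors: Scissors lying flat, 87 x 199 x 9, in front at the left; origin under the middle. Bystander.
- opener: Tin opener lying near the front edge of the worktop, 174 x 41 x 20, its length along its x axis; origin under the middle. Bystander.
- jam: Jam jar, 65 across, 100 high, in front at the left; origin under its middle. Bystander.
There are look-alikes about, which are no part of the job. Leave any brown or purple look-alike of the part that bears tin_center alone.

How it is judged:
By the outcome, as a careful person would: the job done as asked, in the order asked, and still so for the second after the job is handed in, with the robot touching nothing.
It also fails if it takes over 67 s, if anything falls off the work surface, if the arm or the gripper's body presses on something with over 40 N, if the wrist force passes 120 N, or if a joint passes its speed limit or range.

### The arm

A 6-joint arm with a two-finger parallel gripper is mounted at the origin on a cart in front of the work surface, level with it; the furniture and walls round the work are solid. World frame = base frame: x ahead of the robot, y to its left, z up, the work surface at z = 0. Lengths are in m, angles in rad, forces in N, time in s.
With the tool pointing down it reaches from about 0.35 to 0.775 m from the base axis. Payload 5.5 kg.
Tool frame: the origin (TCP) lies between the finger pads; the fingertips stand 11 mm ahead of it and the grasp point (between the pads) lies 8 mm behind it (tips_ahead is the distance from the TCP to the fingertips, in m); z points along the fingers, y is the line along which they close (so a half turn about z gives the same grasp; the last joint's range is limited). The gripper opens to 85 mm and grips with 20 to 120 N. Pads are 22 mm wide; open, the fingers measure 114 mm over their backs; the gripper's body (76 mm by 85 mm) begins 54 mm behind the grasp point. The pads swing forward as they close: fully open they stand 13 mm farther back than shut.
Start: joints at [-1.489, 0.313, 0.046, 1.304, 0, 1.431], TCP at [0.126, -0.561, 0.242] pointing down, gripper open.
Joint ranges: [-2.76, 2.76], [-0.86, 1.69], [-1.03, 1.26], [-2.2, 2.34], [-1.47, 1.5], [-3.14, 3.14]. Speed limits (rad/s): [2.57, 2.57, 3.14, 3.14, 3.14, 3.14].

### API

Orientations are given as a unit quaternion [w, x, y, z].
In Python, from workcell import * gives the robot as it stands. The module is installed in compiled form; this text tells all that it offers.
- The arm moves only by the tool jog_arm, never from a script. Its argument "moves" is a list of rows, each an object with "fingers": the closure, from 0 (fully open) to 1 (shut); "slide": the shift along the tool's x, y, z in mm, a list of three; "angular": the turn, a rotation vector about the tool's x, y, z in degrees, a list of three. A call has 1 to 10 rows; each row is the pose to reach, as a shift and turn from the pose commanded when the call began, along the tool's axes at that moment; what a row does not reach only later rows make up. A row lasts 1/12 s, in which the tool goes at most 41.7 mm and 7.16 degrees, less where a joint would pass 70% of its speed; a pose out of reach is approached as far as the arm can. A call with a gripper value outside its range is refused whole. The fingers move at their own pace and stop on an object; "squeeze" is the grip in N (left out, the last holds). Time passes only in rows, so rows that repeat a pose let the fingers close. It gives the time, the measured TCP pose, the force, the opening and the grip force at its end, in the units of the state.
- get_state(): the state, without advancing time (a new reading comes with each control period).
- read_camera(name): name is "scene" or "top"; returns a dict with "color" (400x640x3 uint8, red, green, blue), "fovy" (degrees; the focal length in pixels is half the picture's height over the tangent of half this angle, whatever the lens; pixels are square), "cx", "cy" (the principal point, pixels), "world_from_camera" (4x4, takes a point from camera to world coordinates). Camera axes: x right, y down, z forward; pixel columns grow to the right and rows downward; lengths in m; the calibration is good to about 2 mm. A picture is of the moment at which its call begins. There is no depth.
- hand_in(): hands the job in; it is judged then, once.
Trained networks look in a picture, given as the dict that the camera call returned (one of the last four; its "shot" number tells which), for a name from the list of things; names that differ only in an ending like _2 or _b are one class to them, and where a whole thing is asked for, a point or a joint stands for the part that bears it (a point fixed in the world has none). Each returns a list of dicts, best first, with "p" (0 to 1); they miss things now and then, are a little off and sometimes report something else, mostly with a low value. They report only what shows in the picture. A call takes as long as a camera call. They do not tell look-alikes from the thing itself.
- look_for(target, picture): "point" ([column, row] in pixels, amid what is visible of it).
- tip_of(target, picture): "point" ([column, row] in pixels: a listed point, or the origin of a listed thing).
The state is a dict: "clock": time; "joint_pos": joint angles; "qvel": joint speeds; "tau": joint torques, N m; "tcp_pos": TCP position; "orientation": TCP orientation; "wrist_force": force on the tool from outside, world axes, zero at the start; "ft_torque": the same for the moment, N m; "finger_gap": finger opening in m; "grip_force": force on a finger pad.
Only numpy, scipy, OpenCV 4.12 (cv2) and the standard library are available. Lean on these libraries where they do the work, as an engineer would, in place of code of your own. Each camera call takes 0.05 s, during which the arm holds its last target. There are 200 camera calls.

## Working session

There is one attempt and no reset: what is moved stays moved. The work goes in short steps, Python scripts to look and compute and a tool call to move; the robot and the scene stay as the last step left them, time stands still between calls to the robot, and variables do not carry over. Pictures are saved under pics/ and viewed, at most 12 in all, crops included, and the job is handed in when it is done.

Besides the shell and the picture viewer there is one more tool, called after "Request:" as name([rows], argument=value, ...), one row to a line, values as JSON. jog_arm: Moves the arm, as the interface text tells. Its arguments: {"type":"object","properties":{"moves":{"type":"array","items":{"type":"object","properties":{"fingers":{"type":"number"},"slide":{"type":"array","items":{"type":"number"}},"angular":{"type":"array","items":{"type":"number"}}}}},"squeeze":{"type":"number"}},"required":["moves"]}

```bash
mkdir -p pics; cat >h.py <<'E'
from workcell import *
import numpy as np, cv2
def ray(p,px):
    f=p["color"].shape[0]/2/np.tan(np.radians(p["fovy"])/2)
    T=np.array(p["world_from_camera"]); d=T[:3,:3]@np.array([(px[0]-p["cx"])/f,(px[1]-p["cy"])/f,1])
    return T[:3,3],d/np.linalg.norm(d)
def atz(p,px,z):
    o,d=ray(p,px); return (o+d*(z-o[2])/d[2]).round(4)
def proj(p,X):
    f=p["color"].shape[0]/2/np.tan(np.radians(p["fovy"])/2)
    T=np.linalg.inv(np.array(p["world_from_camera"])); c=T[:3,:3]@X+T[:3,3]
    return (c[:2]/c[2]*f+[p["cx"],p["cy"]]).round(1)
def tri(a,pa,b,pb):
    o1,d1=ray(a,pa);o2,d2=ray(b,pb)
    s=np.linalg.lstsq(np.c_[d1,-d2],o2-o1,rcond=None)[0]
    A=o1+s[0]*d1;B=o2+s[1]*d2
    return ((A+B)/2).round(4),round(np.linalg.norm(A-B),4)
E
python3 - <<'E'
from h import *
Z=dict(right_door_hinge=.18,right_door_edge=.18,tin_center=.036,tumbler=0,scissors=0,opener=0,jam=0,cupboard=0)
s=get_state();print(s["clock"],s["tcp_pos"],s["orientation"])
for n in("scene","top"):
    p=read_camera(n);cv2.imwrite(f"pics/{n}0.png",p["color"][:,:,::-1])
    print(n,p["fovy"],p["cx"],p["cy"],np.round(p["world_from_camera"],3).tolist())
    for k in Z:
        for r in tip_of(k,p)[:3]: print(k,np.round(r["point"],1),round(r["p"],2),atz(p,r["point"],Z[k]))
E
```

```text
0.0 [ 0.12642833 -0.56039229  0.24139705] [-9.44849049e-04  9.93860441e-01  1.10636931e-01  3.25297513e-05]
scene 49.509578903828896 320.8938148644451 197.6156502828634 [[0.965, -0.206, 0.165, 0.392], [-0.263, -0.704, 0.659, -0.726], [-0.019, -0.679, -0.734, 0.984], [0.0, 0.0, 0.0, 1.0]]
right_door_hinge [375.7 218.5] 0.86 [ 0.6813 -0.107   0.18  ]
right_door_edge [342.6 180.6] 0.72 [0.6431 0.0388 0.18  ]
tin_center [275.7 188.7] 0.84 [0.4827 0.1998 0.036 ]
tin_center [316.8 236.8] 0.82 [ 0.5556 -0.0129  0.036 ]
tin_center [259.3 225.2] 0.67 [0.4102 0.072  0.036 ]
tumbler [405.4 269.4] 0.74 [ 0.7609 -0.1572  0.    ]
scissors [247.9 182.7] 0.78 [ 0.4055  0.2865 -0.    ]
opener [256.3 269.9] 0.63 [ 0.3768 -0.0487  0.    ]
jam [283.6 166.3] 0.95 [0.5315 0.3293 0.    ]
cupboard [367.7 204.5] 0.84 [0.7421 0.0905 0.    ]
top 54.85034900275202 317.33000433504395 205.64211316604386 [[-0.019, -0.982, 0.186, 0.378], [-1.0, 0.021, 0.008, 0.055], [-0.011, -0.186, -0.982, 1.175], [0.0, 0.0, 0.0, 1.0]]
right_door_hinge [376.9 162.1] 0.78 [ 0.6819 -0.0992  0.18  ]
right_door_edge [322.6 173.8] 0.71 [0.6527 0.047  0.18  ]
tin_center [348.9 218.9] 0.74 [ 0.5516 -0.0296  0.036 ]
tin_center [382.6 254.5] 0.73 [ 0.444  -0.1247  0.036 ]
tin_center [314.2 264.6] 0.69 [0.4186 0.0764 0.036 ]
scissors [246.9 274.1] 0.82 [0.3956 0.28   0.    ]
opener [355.6 277.6] 0.61 [ 0.379  -0.0462  0.    ]
opener [308.  164.6] 0.39 [0.7336 0.0912 0.    ]
jam [237.2 231.4] 0.94 [0.5254 0.3118 0.    ]
cupboard [311.7 164.6] 0.7 [0.7334 0.0795 0.    ]
```

View pics/scene0.png

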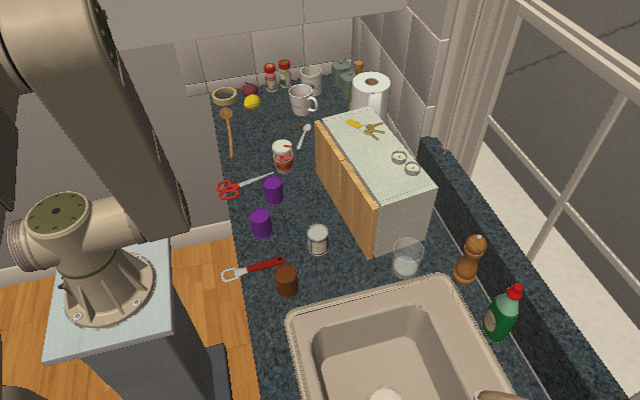

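View pics/top0.png

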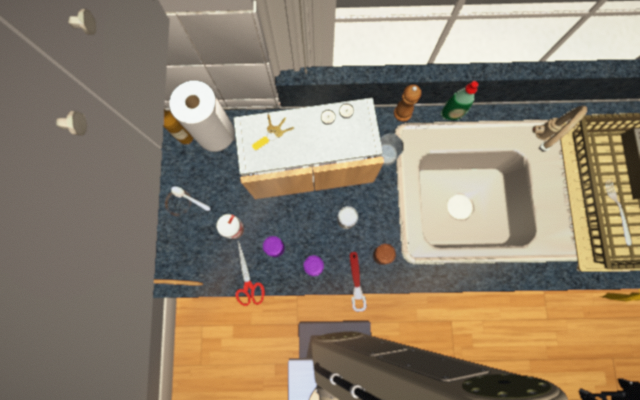

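The scene view shows the grey tin at (317,240), with two purple look-alikes at (273,190) and (260,223) and a brown one at (286,281). In the top view the tin is at (348,217), and the cupboard's front runs from about (245,195) to (383,180), so it is yawed by roughly 7°. Next I'll fit the cupboard's pose and check it with an overlay.

```bash
cat >>h.py <<'E'
def cup(P,loc):
    c,s=np.cos(P[2]),np.sin(P[2]); return np.array([P[0]+c*loc[0]-s*loc[1],P[1]+s*loc[0]+c*loc[1],loc[2]])
E
python3 - <<'E'
from h import *
from scipy.optimize import least_squares
S={n:read_camera(n) for n in("scene","top")}
obs=[("right_door_hinge",(-.078,-.185,.18)),("right_door_edge",(-.094,-.0265,.18)),("cupboard",(0,0,0))]
O=[(p,tip_of(k,p)[0]["point"],l) for p in S.values() for k,l in obs]
f=lambda P:np.concatenate([proj(p,cup(P,l))-q for p,q,l in O])
r=least_squares(f,[.737,.088,.12],diff_step=1e-3);print(r.x,np.round(r.fun,1))
P=r.x
print("tin",tri(S["scene"],(316.8,236.8),S["top"],(348.9,218.9)))
ims=[]
for n,p in S.items():
    im=p["color"][:,:,::-1].copy()
    c={"scene":(290,90,160,180),"top":(220,80,180,160)}[n];k=3
    big=cv2.resize(im[c[1]:c[1]+c[3],c[0]:c[0]+c[2]],None,fx=k,fy=k,interpolation=cv2.INTER_CUBIC)
    t=lambda X:tuple(int(v) for v in (proj(p,X)-[c[0],c[1]]+.5)*k)
    L=lambda pts,col:cv2.polylines(big,[np.array([t(cup(P,q)) for q in pts])],False,col,1)
    L([(-.094,-.185,.22),(-.094,.185,.22),(-.094,.185,.014),(-.094,-.185,.014),(-.094,-.185,.22)],(0,0,255))
    L([(-.094,0,.22),(-.094,0,.014)],(0,255,0))
    L([(-.07,-.185,.222),(.085,-.185,.222),(.085,.185,.222),(-.07,.185,.222),(-.07,-.185,.222)],(255,0,0))
    cv2.imwrite(f"pics/{n}1.png",big)
E
```

```text
[0.74166611 0.08285744 0.118824  ] [ 0.9  0.  -0.9  0.   2.   2.4 -1.1  1.  -1.5  2.1  1.8 -0.3]
tin (array([ 0.5503, -0.0282,  0.0561]), np.float64(0.0035))
```

View pics/scene1.png

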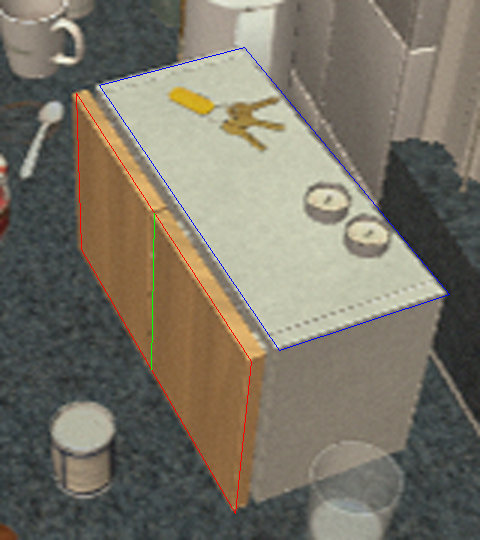

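View pics/top1.png

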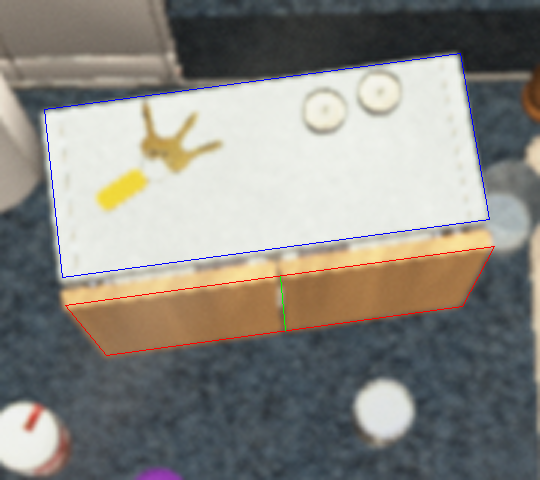

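The overlay fits the cupboard in both views. The tin's lid centre is near (317.7,232.5) in the scene view and (347.8,215.8) in the top view.

```bash
python3 - <<'E'
from h import *
a=read_camera("scene");b=read_camera("top")
print(atz(a,(317.7,232.3),.072),atz(b,(347.7,215.7),.072))
P=[.7417,.0829,.119]
for l in [(-.078,-.185,.18),(-.094,-.0265,.18),(-.094,0,.18)]:print(cup(P,l).round(4))
s=get_state();print({k:s[k] for k in s if k not in("clock","joint_pos","qvel","tau")})
E
```

```text
[ 0.5555 -0.026   0.072 ] [ 0.5555 -0.0238  0.072 ]
[ 0.6862 -0.1101  0.18  ]
[0.6515 0.0454 0.18  ]
[0.6484 0.0717 0.18  ]
{'tcp_pos': array([ 0.12647896, -0.56094756,  0.24232796]), 'orientation': array([5.18589572e-05, 9.93858535e-01, 1.10658077e-01, 3.41722313e-06]), 'wrist_force': array([-0.4071169 ,  0.52994945,  0.39869371]), 'ft_torque': array([-0.01012771, -0.00403361,  0.01604308]), 'grip_force': 0.0, 'finger_gap': 0.0853560996078528}
```

Request:
jog_arm([
  {"fingers": 0.58,"slide": [34,-24,0],"angular": [0,0,-6]},
  {"fingers": 0.58,"slide": [68,-47,0],"angular": [0,0,-12]},
  {"fingers": 0.58,"slide": [102,-70,0],"angular": [0,0,-18]},
  {"fingers": 0.58,"slide": [136,-93,0],"angular": [0,0,-24]},
  {"fingers": 0.58,"slide": [170,-116,0],"angular": [0,0,-30]},
  {"fingers": 0.58,"slide": [204,-139,0],"angular": [0,0,-36]},
  {"fingers": 0.58,"slide": [238,-162,0],"angular": [0,0,-42]},
  {"fingers": 0.58,"slide": [272,-186,0],"angular": [0,0,-48]},
  {"fingers": 0.58,"slide": [306,-209,0],"angular": [0,0,-54]},
  {"fingers": 0.58,"slide": [340,-232,0],"angular": [0,0,-60]},
])

```text
clock: 2.23
tcp_pos: [0.4082, -0.2581, 0.2426]
orientation: [0.0, 0.804, 0.595, 0.0]
wrist_force: [-0.2, -0.6, 0.5]
finger_gap: 0.036
grip_force: 0.0
```

Request:
jog_arm([
  {"fingers": 0.58,"slide": [39,19,0],"angular": [0,0,-6]},
  {"fingers": 0.58,"slide": [79,38,0],"angular": [0,0,-12]},
  {"fingers": 0.58,"slide": [118,57,0],"angular": [0,0,-18]},
  {"fingers": 0.58,"slide": [158,76,0],"angular": [0,0,-24]},
  {"fingers": 0.58,"slide": [197,96,0],"angular": [0,0,-24]},
  {"fingers": 0.58,"slide": [197,96,35],"angular": [0,0,-24]},
  {"fingers": 0.58,"slide": [197,96,70],"angular": [0,0,-24]},
  {"fingers": 0.58,"slide": [197,96,105],"angular": [0,0,-24]},
  {"fingers": 0.58,"slide": [197,96,130],"angular": [0,0,-24]},
  {"fingers": 0.58,"slide": [197,96,130],"angular": [0,0,-24]},
])

```text
clock: 3.07
tcp_pos: [0.5535, -0.0987, 0.1066]
orientation: [-0.005, 0.664, 0.747, -0.002]
wrist_force: [-1.4, 0.0, -0.7]
finger_gap: 0.0357
grip_force: 0.0
```

```bash
python3 - <<'E'
from h import *
a=read_camera("scene");cv2.imwrite("pics/s2.png",cv2.resize(a["color"][120:320,200:460,::-1],None,fx=3,fy=3))
print(get_state()["tcp_pos"])
E
```

```text
[ 0.55495868 -0.09935944  0.10963896]
```

View pics/s2.png

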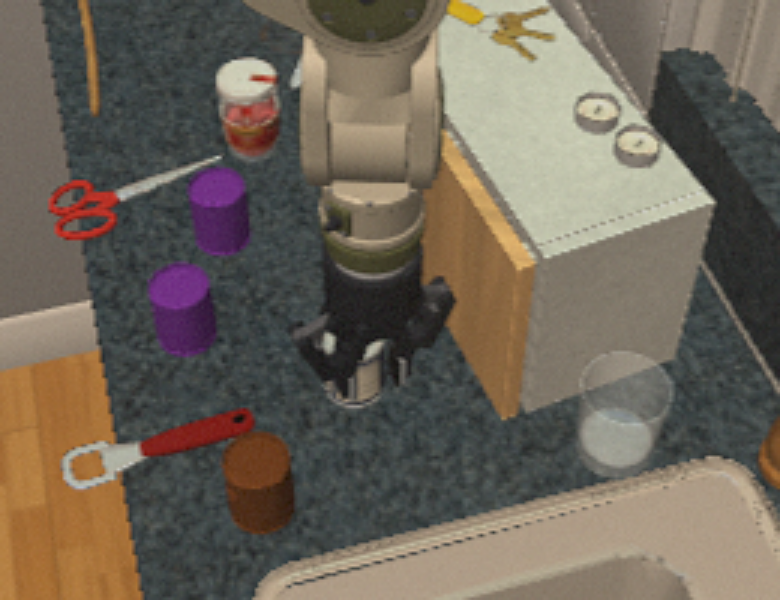

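The gripper is low and lined up on the near side of the tin, with clearance from its neighbours.

Request:
jog_arm([
  {"fingers": 0.58,"slide": [0,0,30]},
  {"fingers": 0.58,"slide": [0,0,60]},
  {"fingers": 0.58,"slide": [0,0,78]},
  {"fingers": 0.58,"slide": [0,0,85]},
  {"fingers": 0.58,"slide": [0,0,85]},
  {"fingers": 0.58,"slide": [8,0,85]},
  {"fingers": 0.58,"slide": [16,0,85]},
  {"fingers": 0.58,"slide": [22,0,85]},
  {"fingers": 0.58,"slide": [28,0,85]},
  {"fingers": 0.58,"slide": [34,0,85]},
])

```text
schema error: expected keys fingers, slide, angular
```

Request:
jog_arm([
  {"fingers": 0.58,"slide": [6,0,0]},
  {"fingers": 0.58,"slide": [12,0,0]},
  {"fingers": 0.58,"slide": [18,0,0]},
  {"fingers": 0.58,"slide": [24,0,0]},
  {"fingers": 0.58,"slide": [30,0,0]},
  {"fingers": 0.58,"slide": [36,0,0]},
  {"fingers": 0.58,"slide": [42,0,0]},
  {"fingers": 0.58,"slide": [48,0,0]},
  {"fingers": 0.58,"slide": [54,0,0]},
  {"fingers": 0.58,"slide": [60,0,0]},
])

```text
schema error: expected keys fingers, slide, angular
```

```bash
python3 - <<'E'
from h import *
a=read_camera("scene");b=read_camera("top");cv2.imwrite("pics/s3.png",np.vstack([cv2.resize(p["color"][150:300,220:420,::-1],None,fx=2,fy=2) for p in (a,b)]))
print(get_state()["tcp_pos"],get_state()["wrist_force"])
for p in(a,b):print([(np.round(r["point"]),r["p"],atz(p,r["point"],.036)) for r in tip_of("tin_center",p)])
E
```

```text
[ 0.55803014 -0.10059454  0.11356788] [ 0.09201232 -0.36337044  0.49813231]
[(array([276., 187.]), 0.9, array([0.4842, 0.206 , 0.036 ])), (array([318., 242.]), 0.8, array([ 0.5537, -0.0295,  0.036 ])), (array([260., 226.]), 0.65, array([0.4105, 0.0704, 0.036 ])), (array([283., 282.]), 0.65, array([ 0.4355, -0.1287,  0.036 ]))]
[(array([314., 267.]), 0.83, array([0.4109, 0.0777, 0.036 ])), (array([273., 246.]), 0.61, array([0.4753, 0.1962, 0.036 ])), (array([348., 219.]), 0.57, array([ 0.5517, -0.0257,  0.036 ]))]
```

View pics/s3.png

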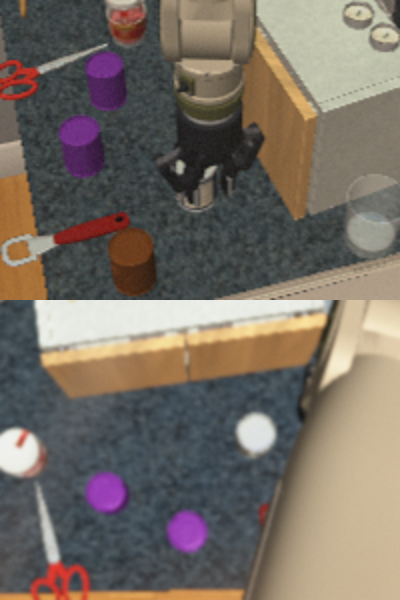

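The moves were refused because each row needs "angular", so nothing moved. The tin still stands at its place, at (348,217) in the top view.

Request:
jog_arm([
  {"fingers": 0.58,"slide": [0,0,30],"angular": [0,0,0]},
  {"fingers": 0.58,"slide": [0,0,60],"angular": [0,0,0]},
  {"fingers": 0.58,"slide": [0,0,78],"angular": [0,0,0]},
  {"fingers": 0.58,"slide": [0,0,85],"angular": [0,0,0]},
  {"fingers": 0.58,"slide": [0,0,85],"angular": [0,0,0]},
  {"fingers": 0.58,"slide": [8,0,85],"angular": [0,0,0]},
  {"fingers": 0.58,"slide": [16,0,85],"angular": [0,0,0]},
  {"fingers": 0.58,"slide": [22,0,85],"angular": [0,0,0]},
  {"fingers": 0.58,"slide": [28,0,85],"angular": [0,0,0]},
  {"fingers": 0.58,"slide": [34,0,85],"angular": [0,0,0]},
])

```text
clock: 4.15
tcp_pos: [0.5539, -0.0657, 0.0282]
orientation: [0.001, 0.664, 0.747, 0.0]
wrist_force: [0.4, 0.5, -0.4]
finger_gap: 0.0358
grip_force: 0.0
```

Request:
jog_arm([
  {"fingers": 0.58,"slide": [6,0,0],"angular": [0,0,0]},
  {"fingers": 0.58,"slide": [12,0,0],"angular": [0,0,0]},
  {"fingers": 0.58,"slide": [18,0,0],"angular": [0,0,0]},
  {"fingers": 0.58,"slide": [24,0,0],"angular": [0,0,0]},
  {"fingers": 0.58,"slide": [30,0,0],"angular": [0,0,0]},
  {"fingers": 0.58,"slide": [36,0,0],"angular": [0,0,0]},
  {"fingers": 0.58,"slide": [42,0,0],"angular": [0,0,0]},
  {"fingers": 0.58,"slide": [48,0,0],"angular": [0,0,0]},
  {"fingers": 0.58,"slide": [54,0,0],"angular": [0,0,0]},
  {"fingers": 0.58,"slide": [60,0,0],"angular": [0,0,0]},
])

```text
clock: 4.98
tcp_pos: [0.5462, -0.0065, 0.0273]
orientation: [0.0, 0.665, 0.747, -0.0]
wrist_force: [0.3, -3.0, 2.8]
finger_gap: 0.0361
grip_force: 0.4
```

```bash
python3 - <<'E'
from h import *
a=read_camera("scene");b=read_camera("top")
print(get_state()["tcp_pos"],get_state()["wrist_force"])
for p in(a,b):print([(np.round(r["point"]),round(r["p"],2),atz(p,r["point"],.036)) for r in tip_of("tin_center",p)])
E
```

```text
[ 0.54580366 -0.00572814  0.02705389] [ 0.01957661 -0.8898274   0.49781261]
[(array([259., 223.]), 0.83, array([0.4094, 0.0791, 0.036 ])), (array([284., 284.]), 0.7, array([ 0.4378, -0.1339,  0.036 ])), (array([309., 225.]), 0.53, array([0.5454, 0.0343, 0.036 ]))]
[(array([314., 265.]), 0.61, array([0.4166, 0.077 , 0.036 ])), (array([272., 245.]), 0.58, array([0.4772, 0.2012, 0.036 ]))]
```

Request:
jog_arm([
  {"fingers": 0.58,"slide": [6,0,0],"angular": [0,0,0]},
  {"fingers": 0.58,"slide": [13,0,0],"angular": [0,0,0]},
  {"fingers": 0.58,"slide": [20,0,0],"angular": [0,0,0]},
  {"fingers": 0.58,"slide": [27,0,0],"angular": [0,0,0]},
  {"fingers": 0.58,"slide": [34,0,0],"angular": [0,0,0]},
  {"fingers": 0.58,"slide": [41,0,0],"angular": [0,0,0]},
  {"fingers": 0.58,"slide": [48,0,0],"angular": [0,0,0]},
  {"fingers": 0.58,"slide": [54,0,0],"angular": [0,0,0]},
  {"fingers": 0.58,"slide": [59,0,0],"angular": [0,0,0]},
  {"fingers": 0.58,"slide": [62,0,0],"angular": [0,0,0]},
])

```text
clock: 6.02
tcp_pos: [0.5389, 0.0554, 0.0272]
orientation: [-0.0, 0.664, 0.747, -0.0]
wrist_force: [0.5, -0.5, 0.7]
finger_gap: 0.0358
grip_force: 0.5
```

Request:
jog_arm([
  {"fingers": 0.58,"slide": [-10,0,0],"angular": [0,0,0]},
  {"fingers": 0.58,"slide": [-35,0,0],"angular": [0,0,0]},
  {"fingers": 1,"slide": [-70,0,0],"angular": [0,0,0]},
  {"fingers": 1,"slide": [-100,0,-10],"angular": [0,0,0]},
  {"fingers": 1,"slide": [-100,0,-50],"angular": [0,0,0]},
  {"fingers": 1,"slide": [-100,0,-90],"angular": [0,0,0]},
  {"fingers": 1,"slide": [-100,0,-130],"angular": [0,0,0]},
  {"fingers": 1,"slide": [-100,0,-165],"angular": [0,0,0]},
  {"fingers": 1,"slide": [-100,0,-165],"angular": [0,0,0]},
])

```text
clock: 6.77
tcp_pos: [0.5547, -0.0465, 0.2003]
orientation: [0.006, 0.665, 0.747, 0.003]
wrist_force: [1.0, 0.1, -0.1]
finger_gap: -0.0
grip_force: 0.0
```

```bash
python3 - <<'E'
from h import *
a=read_camera("scene");b=read_camera("top");cv2.imwrite("pics/s4.png",np.hstack([cv2.resize(p["color"][130:310,220:420,::-1],None,fx=2,fy=2) for p in (a,b)]))
print(get_state()["tcp_pos"],get_state()["wrist_force"])
for p in(a,b):print([(np.round(r["point"]),round(r["p"],2),atz(p,r["point"],.036)) for r in tip_of("tin_center",p)])
E
```

```text
[ 0.55205024 -0.04570634  0.19420449] [ 0.46106343 -0.24525125 -0.57303437]
[(array([263., 222.]), 0.96, array([0.4212, 0.081 , 0.036 ])), (array([300., 210.]), 0.78, array([0.5335, 0.095 , 0.036 ])), (array([271., 192.]), 0.56, array([0.4661, 0.1911, 0.036 ]))]
[(array([311., 224.]), 0.91, array([0.5373, 0.0838, 0.036 ])), (array([314., 265.]), 0.75, array([0.4172, 0.0761, 0.036 ])), (array([274., 247.]), 0.66, array([0.4732, 0.193 , 0.036 ]))]
```

View pics/s4.png

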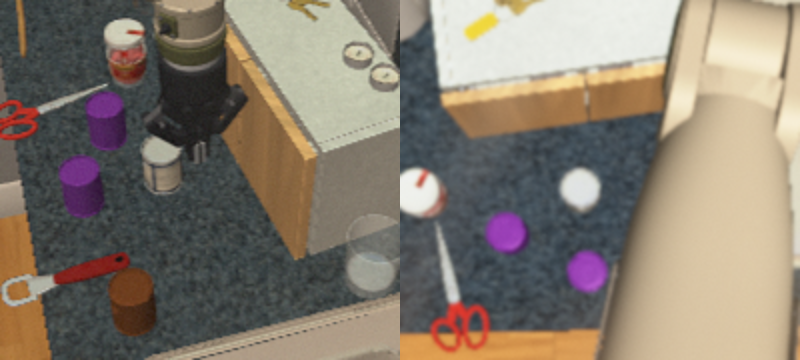

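The tin stands upright at about (0.535, 0.09), 0.25 m from the hinge and clear of the swing. Next I'll press the door.

Request:
jog_arm([
  {"fingers": 1,"slide": [20,0,-14],"angular": [0,0,0]},
  {"fingers": 1,"slide": [45,20,-14],"angular": [0,0,0]},
  {"fingers": 1,"slide": [73,45,-14],"angular": [0,0,0]},
  {"fingers": 1,"slide": [73,65,-14],"angular": [0,0,0]},
  {"fingers": 1,"slide": [73,75,-14],"angular": [0,0,0]},
  {"fingers": 1,"slide": [73,75,-14],"angular": [0,0,0]},
  {"fingers": 1,"slide": [73,75,-14],"angular": [0,0,0]},
])

```text
clock: 7.55
tcp_pos: [0.6157, 0.0367, 0.2037]
orientation: [-0.002, 0.664, 0.747, -0.001]
wrist_force: [0.0, -0.8, 0.2]
finger_gap: -0.0002
grip_force: 0.0
```

```bash
cat >>h.py <<'E'
P=[.7417,.0829,.119]
def loc(X):
    c,s=np.cos(P[2]),np.sin(P[2]);d=np.array(X[:2])-P[:2];return np.array([c*d[0]+s*d[1],-s*d[0]+c*d[1],X[2]]).round(4)
def head(q):
    w,x,y,z=q;return np.degrees(np.arctan2(2*(x*y+w*z),1-2*(y*y+z*z))).round(2)
def show():
    s=get_state();print(s["clock"],s["tcp_pos"].round(4),"loc",loc(s["tcp_pos"]),"head",head(s["orientation"]),"F",s["wrist_force"].round(1),"q",np.round(s["joint_pos"],2))
E
python3 - <<'E'
from h import *
show()
a=read_camera("scene");cv2.imwrite("pics/s5.png",cv2.resize(a["color"][110:290,270:430,::-1],None,fx=3,fy=3))
E
```

```text
7.55 [0.6157 0.0367 0.2037] loc [-0.1306 -0.0309  0.2037] head 96.74 F [ 0.  -0.8  0.2] q [-0.07  0.41  0.09  1.26 -0.    1.38]
```

View pics/s5.png

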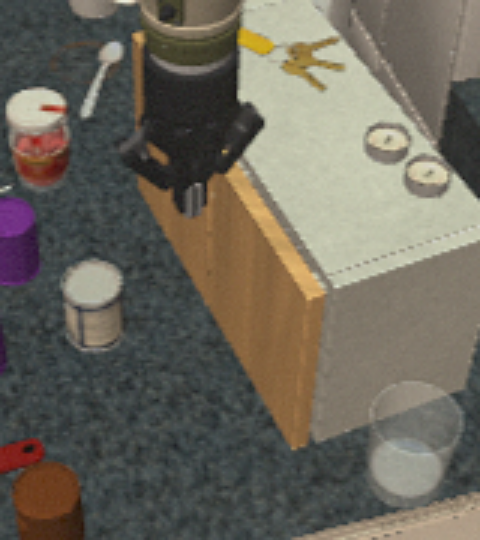

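The shut fingertips are just in front of the right-hand door near its free edge, and the knuckles are above the door's top. I'll creep in.

Request:
jog_arm([
  {"fingers": 1,"slide": [0,4,0],"angular": [0,0,0]},
  {"fingers": 1,"slide": [0,8,0],"angular": [0,0,0]},
  {"fingers": 1,"slide": [0,12,0],"angular": [0,0,0]},
  {"fingers": 1,"slide": [0,16,0],"angular": [0,0,0]},
  {"fingers": 1,"slide": [0,18,0],"angular": [0,0,0]},
  {"fingers": 1,"slide": [0,18,0],"angular": [0,0,0]},
])

```text
clock: 8.1
tcp_pos: [0.6352, 0.0386, 0.2063]
orientation: [0.0, 0.665, 0.747, 0.0]
wrist_force: [-0.3, 0.2, 0.5]
finger_gap: -0.0
grip_force: 0.0
```

Request:
jog_arm([
  {"fingers": 1,"slide": [0,2,0],"angular": [0,0,0]},
  {"fingers": 1,"slide": [0,3,0],"angular": [0,0,0]},
  {"fingers": 1,"slide": [0,3,0],"angular": [0,0,0]},
])

```text
clock: 8.35
tcp_pos: [0.6373, 0.0391, 0.2063]
orientation: [-0.0, 0.665, 0.747, -0.0]
wrist_force: [-1.0, -0.5, 1.5]
finger_gap: -0.0002
grip_force: 0.7
```

Request:
jog_arm([
  {"fingers": 1,"slide": [0,1,0],"angular": [0,0,0]},
  {"fingers": 1,"slide": [0,2,0],"angular": [0,0,0]},
  {"fingers": 1,"slide": [0,2,0],"angular": [0,0,0]},
])

```text
clock: 8.6
tcp_pos: [0.6382, 0.0393, 0.2062]
orientation: [-0.001, 0.665, 0.747, -0.001]
wrist_force: [-5.7, -0.6, 3.0]
finger_gap: 0.0001
grip_force: 3.0
```

Request:
jog_arm([
  {"fingers": 1,"slide": [0,1,0],"angular": [0,0,0]},
  {"fingers": 1,"slide": [0,2,0],"angular": [0,0,0]},
  {"fingers": 1,"slide": [0,2,0],"angular": [0,0,0]},
])

```text
clock: 8.85
tcp_pos: [0.6402, 0.0397, 0.2063]
orientation: [-0.001, 0.664, 0.747, -0.001]
wrist_force: [-4.9, 1.2, 2.1]
finger_gap: -0.0
grip_force: 2.5
```

Request:
jog_arm([
  {"fingers": 1,"slide": [0,1,0],"angular": [0,0,0]},
  {"fingers": 1,"slide": [0,2,0],"angular": [0,0,0]},
  {"fingers": 1,"slide": [0,2,0],"angular": [0,0,0]},
])

```text
clock: 9.1
tcp_pos: [0.6426, 0.0401, 0.2063]
orientation: [-0.001, 0.664, 0.747, -0.0]
wrist_force: [-4.5, 0.7, 2.9]
finger_gap: 0.0
grip_force: 2.2
```

Request:
jog_arm([
  {"fingers": 1,"slide": [0,1,0],"angular": [0,0,0]},
  {"fingers": 1,"slide": [0,2,0],"angular": [0,0,0]},
  {"fingers": 1,"slide": [0,2,0],"angular": [0,0,0]},
])

```text
clock: 9.35
tcp_pos: [0.6429, 0.0402, 0.2062]
orientation: [-0.002, 0.664, 0.747, -0.002]
wrist_force: [-11.2, 1.1, 5.4]
finger_gap: 0.0001
grip_force: 5.3
```

It's at the stop, so I'll let go quickly and wait for the spring.

Request:
jog_arm([
  {"fingers": 1,"slide": [0,-35,0],"angular": [0,0,0]},
  {"fingers": 1,"slide": [0,-75,0],"angular": [0,0,0]},
  {"fingers": 1,"slide": [0,-110,0],"angular": [0,0,0]},
  {"fingers": 1,"slide": [20,-125,0],"angular": [0,0,0]},
  {"fingers": 1,"slide": [55,-130,0],"angular": [0,0,0]},
  {"fingers": 1,"slide": [90,-130,0],"angular": [0,0,0]},
  {"fingers": 1,"slide": [115,-130,0],"angular": [0,0,0]},
  {"fingers": 1,"slide": [115,-130,0],"angular": [0,0,0]},
  {"fingers": 1,"slide": [115,-130,0],"angular": [0,0,0]},
  {"fingers": 1,"slide": [115,-130,0],"angular": [0,0,0]},
])

```text
clock: 10.18
tcp_pos: [0.5036, 0.1388, 0.2064]
orientation: [0.001, 0.664, 0.747, 0.0]
wrist_force: [-0.2, 0.4, -0.2]
finger_gap: 0.0003
grip_force: 0.0
```

Request:
jog_arm([
  {"fingers": 1,"slide": [0,0,0],"angular": [0,0,0]},
  {"fingers": 1,"slide": [0,0,0],"angular": [0,0,0]},
  {"fingers": 1,"slide": [0,0,0],"angular": [0,0,0]},
  {"fingers": 1,"slide": [0,0,0],"angular": [0,0,0]},
  {"fingers": 1,"slide": [0,0,0],"angular": [0,0,0]},
  {"fingers": 1,"slide": [0,0,0],"angular": [0,0,0]},
  {"fingers": 1,"slide": [0,0,0],"angular": [0,0,0]},
  {"fingers": 1,"slide": [0,0,0],"angular": [0,0,0]},
])

```text
clock: 10.85
tcp_pos: [0.503, 0.139, 0.2063]
orientation: [0.0, 0.665, 0.747, -0.0]
wrist_force: [0.3, 0.8, 0.1]
finger_gap: 0.0001
grip_force: 0.0
```

```bash
python3 - <<'E'
from h import *
show()
a=read_camera("scene");b=read_camera("top")
for p in(a,b):print([(np.round(r["point"]),round(r["p"],2),loc(atz(p,r["point"],.18))) for r in tip_of("right_door_edge",p)])
cv2.imwrite("pics/s6.png",np.hstack([cv2.resize(p["color"][110:290,250:430,::-1],None,fx=2.2,fy=2.2) for p in (a,b)]))
E
```

```text
10.85 [0.503  0.139  0.2063] loc [-0.2303  0.084   0.2063] head 96.7 F [0.3 0.8 0.1] q [ 0.12  0.22 -0.16  1.18 -0.    1.57]
[(array([325., 186.]), 0.61, array([-0.1525, -0.0336,  0.18  ]))]
[(array([333., 193.]), 0.66, array([-0.1494, -0.0445,  0.18  ])), (array([312., 163.]), 0.4, array([-0.0579,  0.0002,  0.18  ]))]
```

View pics/s6.png

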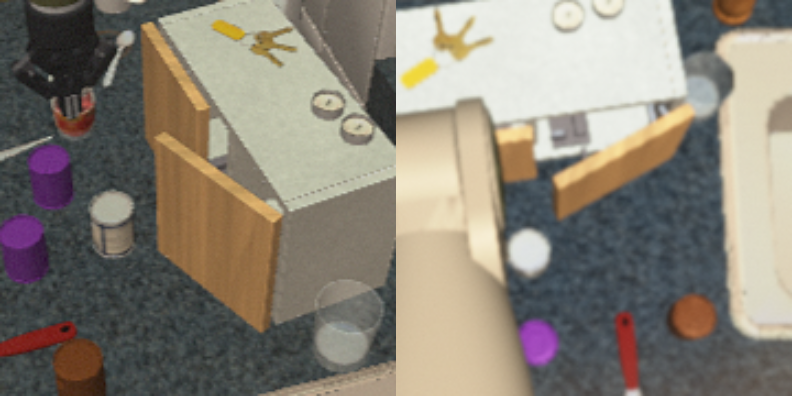

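The door sprang ajar to about 0.37 rad. In the right half of the picture its free edge is at about (560,205), and the left door is still shut. Now I'll put the fingertip behind the edge.

Request:
jog_arm([
  {"fingers": 1,"slide": [-6,30,0],"angular": [0,0,0]},
  {"fingers": 1,"slide": [-14,65,0],"angular": [0,0,0]},
  {"fingers": 1,"slide": [-24,95,0],"angular": [0,0,0]},
  {"fingers": 1,"slide": [-24,108,0],"angular": [0,0,0]},
  {"fingers": 1,"slide": [-30,113,0],"angular": [0,0,0]},
  {"fingers": 1,"slide": [-50,113,0],"angular": [0,0,0]},
  {"fingers": 1,"slide": [-70,113,0],"angular": [0,0,0]},
  {"fingers": 1,"slide": [-85,113,0],"angular": [0,0,0]},
  {"fingers": 1,"slide": [-85,113,0],"angular": [0,0,0]},
])

```text
clock: 11.8
tcp_pos: [0.625, 0.065, 0.2062]
orientation: [0.0, 0.666, 0.746, -0.0]
wrist_force: [0.2, 0.4, 0.4]
finger_gap: -0.0001
grip_force: 0.0
```

Request:
jog_arm([
  {"fingers": 1,"slide": [-8,0,0],"angular": [0,0,0]},
  {"fingers": 1,"slide": [-16,0,0],"angular": [0,0,0]},
  {"fingers": 1,"slide": [-24,0,0],"angular": [0,0,0]},
  {"fingers": 1,"slide": [-32,0,0],"angular": [0,0,0]},
  {"fingers": 1,"slide": [-36,0,0],"angular": [0,0,0]},
  {"fingers": 1,"slide": [-36,0,0],"angular": [0,0,0]},
])

```text
clock: 12.3
tcp_pos: [0.6295, 0.0311, 0.2063]
orientation: [0.0, 0.665, 0.747, -0.0]
wrist_force: [-0.8, 1.0, 0.2]
finger_gap: -0.0
grip_force: 0.0
```

```bash
python3 - <<'E'
from h import *
show()
a=read_camera("scene")
cv2.imwrite("pics/s7.png",cv2.resize(a["color"][110:290,250:430,::-1],None,fx=3,fy=3))
E
```

```text
12.3 [0.6295 0.0311 0.2063] loc [-0.1176 -0.0381  0.2063] head 96.65 F [-0.8  1.   0.2] q [-0.08  0.43  0.13  1.27 -0.    1.38]
```

View pics/s7.png

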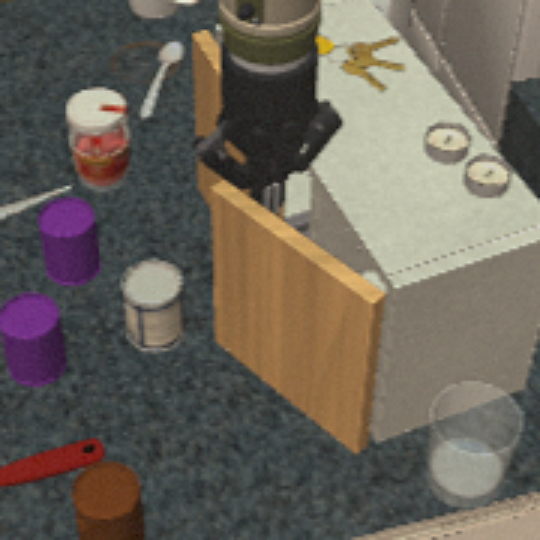

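The fingertips are behind the door's edge, so I'll push it along its arc.

Request:
jog_arm([
  {"fingers": 1,"slide": [-2,-6,0],"angular": [0,0,0]},
  {"fingers": 1,"slide": [-4,-12,0],"angular": [0,0,0]},
  {"fingers": 1,"slide": [-7,-18,0],"angular": [0,0,0]},
  {"fingers": 1,"slide": [-10,-24,0],"angular": [0,0,0]},
  {"fingers": 1,"slide": [-13,-30,0],"angular": [0,0,0]},
  {"fingers": 1,"slide": [-17,-37,0],"angular": [0,0,0]},
  {"fingers": 1,"slide": [-22,-45,0],"angular": [0,0,0]},
  {"fingers": 1,"slide": [-28,-53,0],"angular": [0,0,0]},
  {"fingers": 1,"slide": [-34,-60,0],"angular": [0,0,0]},
  {"fingers": 1,"slide": [-40,-67,0],"angular": [0,0,0]},
])

```text
clock: 13.18
tcp_pos: [0.5667, -0.0163, 0.2064]
orientation: [0.0, 0.665, 0.747, -0.0]
wrist_force: [1.4, 0.5, 0.4]
finger_gap: 0.0003
grip_force: 0.5
```

Request:
jog_arm([
  {"fingers": 1,"slide": [-6,-5,0],"angular": [0,0,0]},
  {"fingers": 1,"slide": [-12,-10,0],"angular": [0,0,0]},
  {"fingers": 1,"slide": [-18,-15,0],"angular": [0,0,0]},
  {"fingers": 1,"slide": [-24,-19,0],"angular": [0,0,0]},
  {"fingers": 1,"slide": [-30,-23,0],"angular": [0,0,0]},
  {"fingers": 1,"slide": [-35,-26,0],"angular": [0,0,0]},
  {"fingers": 1,"slide": [-40,-29,0],"angular": [0,0,0]},
  {"fingers": 1,"slide": [-45,-31,0],"angular": [0,0,0]},
  {"fingers": 1,"slide": [-50,-33,0],"angular": [0,0,0]},
  {"fingers": 1,"slide": [-54,-35,0],"angular": [0,0,0]},
])

```text
clock: 14.02
tcp_pos: [0.5389, -0.0738, 0.2062]
orientation: [-0.0, 0.665, 0.747, -0.0]
wrist_force: [0.0, 1.1, 0.6]
finger_gap: -0.0001
grip_force: 0.3
```

Request:
jog_arm([
  {"fingers": 1,"slide": [-4,-1,0],"angular": [0,0,0]},
  {"fingers": 1,"slide": [-8,-3,0],"angular": [0,0,0]},
  {"fingers": 1,"slide": [-12,-4,0],"angular": [0,0,0]},
  {"fingers": 1,"slide": [-16,-5,0],"angular": [0,0,0]},
  {"fingers": 1,"slide": [-20,-6,0],"angular": [0,0,0]},
  {"fingers": 1,"slide": [-24,-7,0],"angular": [0,0,0]},
  {"fingers": 1,"slide": [-27,-7,0],"angular": [0,0,0]},
  {"fingers": 1,"slide": [-30,-8,0],"angular": [0,0,0]},
  {"fingers": 1,"slide": [-32,-8,0],"angular": [0,0,0]},
  {"fingers": 1,"slide": [-32,-8,0],"angular": [0,0,0]},
])

```text
clock: 14.85
tcp_pos: [0.5348, -0.1064, 0.2062]
orientation: [0.0, 0.665, 0.747, -0.0]
wrist_force: [-0.0, -0.3, 0.2]
finger_gap: 0.0
grip_force: 0.0
```

```bash
cat >door.py <<'E'
from h import *
show()
a=read_camera("scene");b=read_camera("top")
A={}
for p in(a,b):
    for r in tip_of("right_door_edge",p)[:2]:
        l=loc(atz(p,r["point"],.18));e=l[:2]-[-.078,-.185]
        print(np.round(r["point"]),round(r["p"],2),"r",np.hypot(*e).round(3),"ang",round(np.arctan2(-e[0],e[1])-np.arctan2(.016,.158),3))
E
python3 door.py
```

```text
14.85 [ 0.5348 -0.1064  0.2062] loc [-0.2279 -0.1634  0.2062] head 96.68 F [-0.  -0.3  0.2] q [-0.34  0.27 -0.1   1.2  -0.    1.11]
[318. 240.] 0.77 r 0.158 ang 1.479
```

Request:
jog_arm([
  {"fingers": 1,"slide": [-2,0,0],"angular": [0,0,0]},
  {"fingers": 1,"slide": [-4,0,0],"angular": [0,0,0]},
  {"fingers": 1,"slide": [-6,0,0],"angular": [0,0,0]},
  {"fingers": 1,"slide": [-8,0,0],"angular": [0,0,0]},
  {"fingers": 1,"slide": [-9,0,0],"angular": [0,0,0]},
  {"fingers": 1,"slide": [-10,0,0],"angular": [0,0,0]},
  {"fingers": 1,"slide": [-10,0,0],"angular": [0,0,0]},
])

```text
clock: 15.63
tcp_pos: [0.5361, -0.1162, 0.2063]
orientation: [0.0, 0.665, 0.747, -0.0]
wrist_force: [-0.7, -0.2, -0.4]
finger_gap: -0.0001
grip_force: 0.0
```

Request:
jog_arm([
  {"fingers": 1,"slide": [5,0,0],"angular": [0,0,0]},
  {"fingers": 1,"slide": [20,0,0],"angular": [0,0,0]},
  {"fingers": 1,"slide": [40,0,-20],"angular": [0,0,0]},
  {"fingers": 1,"slide": [60,0,-50],"angular": [0,0,0]},
  {"fingers": 1,"slide": [90,-20,-70],"angular": [0,0,0]},
  {"fingers": 1,"slide": [120,-40,-70],"angular": [0,0,0]},
  {"fingers": 1,"slide": [155,-50,-70],"angular": [0,0,0]},
  {"fingers": 1,"slide": [190,-60,-70],"angular": [0,0,0]},
  {"fingers": 1,"slide": [220,-60,-70],"angular": [0,0,0]},
  {"fingers": 1,"slide": [220,-60,-70],"angular": [0,0,0]},
])

```text
clock: 16.47
tcp_pos: [0.449, 0.0999, 0.2769]
orientation: [-0.0, 0.662, 0.749, 0.001]
wrist_force: [0.1, -1.5, -0.2]
finger_gap: -0.0003
grip_force: 0.0
```

```bash
cat >>door.py <<'E'
ims=[]
for p in(a,b):
    im=p["color"][:,:,::-1];c=(250,110);k=4 if p is b else 4
    c=(290,110) if p is a else (320,130)
    big=cv2.resize(im[c[1]:c[1]+150,c[0]:c[0]+100],None,fx=k,fy=k,interpolation=cv2.INTER_CUBIC)
    for th,col in((1.5,(255,0,0)),(1.57,(0,0,255))):
        u=np.array([-np.sin(th),np.cos(th)]);n=np.array([-np.cos(th),-np.sin(th)]);H=np.array([-.078,-.185])
        pts=[(*(H),.22),(*(H+.1835*u),.22),(*(H+.1835*u+.016*n),.22),(*(H+.016*n),.22)]
        q=np.array([(proj(p,cup(P,x))-c+.5)*k for x in pts]).astype(int);cv2.polylines(big,[q],True,col,1)
    ims.append(big)
cv2.imwrite("pics/s8.png",np.hstack(ims))
E
python3 door.py
```

```text
16.4667 [0.449  0.0999 0.2769] loc [-0.2886  0.0517  0.2769] head 97.02 F [ 0.1 -1.5 -0.2] q [ 0.04  0.08 -0.16  1.33  0.    1.49]
[319. 242.] 0.62 r 0.157 ang 1.532
[398. 216.] 0.73 r 0.155 ang 1.594
```

View pics/s8.png

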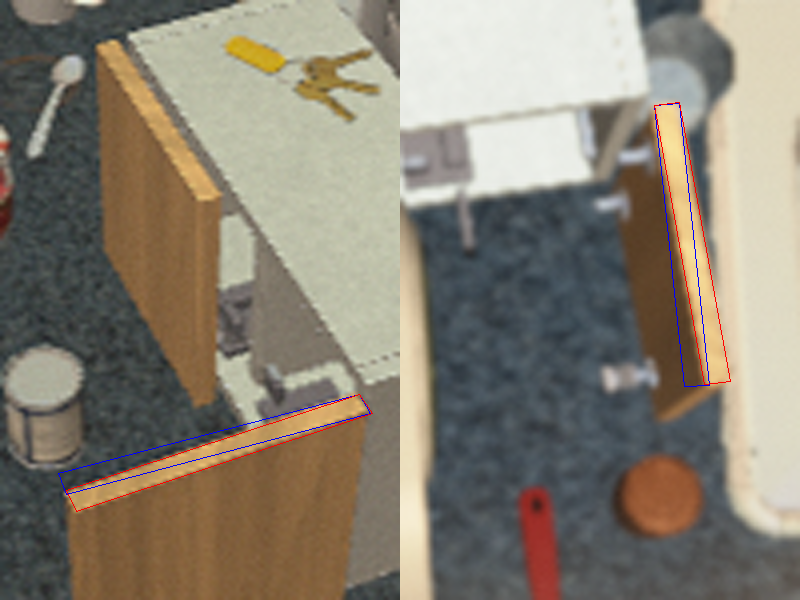

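The door edge lies on the 1.57 rad outline in both views, the left door is shut and the tin is upright. I'll check once more that the door is at rest, then hand in.

Request:
jog_arm([
  {"fingers": 1,"slide": [0,0,-20],"angular": [0,0,0]},
  {"fingers": 1,"slide": [0,0,-40],"angular": [0,0,0]},
  {"fingers": 1,"slide": [0,0,-40],"angular": [0,0,0]},
  {"fingers": 1,"slide": [0,0,-40],"angular": [0,0,0]},
  {"fingers": 1,"slide": [0,0,-40],"angular": [0,0,0]},
  {"fingers": 1,"slide": [0,0,-40],"angular": [0,0,0]},
])

```text
clock: 17.17
tcp_pos: [0.4505, 0.095, 0.3153]
orientation: [-0.001, 0.665, 0.747, -0.001]
wrist_force: [0.1, 0.9, 0.4]
finger_gap: -0.0001
grip_force: 0.0
```

```bash
cp pics/s8.png pics/s8a.png; python3 door.py; python3 - <<'E'
import cv2,numpy as np
d=cv2.absdiff(cv2.imread("pics/s8.png"),cv2.imread("pics/s8a.png"));print(d[380:,:400].mean(),d[100:420,600:].mean())
from workcell import *
print(hand_in())
E
```

```text
17.1667 [0.4505 0.095  0.3153] loc [-0.2877  0.0466  0.3153] head 96.64 F [0.1 0.9 0.4] q [ 0.03  0.08 -0.07  1.43 -0.    1.49]
[320. 248.] 0.62 r 0.164 ang 1.623
[364. 204.] 0.35 r 0.056 ang 0.072
[400. 215.] 0.91 r 0.154 ang 1.621
2.1630530303030304 0.89071875
the job is handed in; nothing more can be done
None
```

The job is handed in at 17 s: tin pushed clear and upright, right-hand door sprung ajar, then pushed open to about square, left door shut; the last camera readings gave 1.62 rad rather than the earlier 1.57, and I handed in without checking whether the door had drifted.

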